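# Sort optical posts with a length gauge

## Robot

A 6-joint arm with a two-finger parallel gripper is mounted at the origin on the work surface. World frame = base frame: x ahead of the robot, y to its left, z up, the work surface at z = 0. Lengths are in m, angles in rad, forces in N, time in s.
With the tool pointing down it reaches from about 0.4 to 0.825 m from the base axis. Payload 7 kg.
Tool frame: the origin (TCP) lies at the very end of the fingers, on their centre line; the grasp point (between the pads) lies 19 mm behind it (tcp_to_grasp is the distance from the TCP to the grasp point, in m); x points along the fingers, z is the direction in which the jaws open and shut, and the axes are right-handed (so a half turn about x gives the same grasp; the last joint's range is limited). The gripper opens to 88 mm and grips with 3 to 60 N. Pads are 19 mm wide; open, the fingers measure 130 mm over their backs; the gripper's body (78 mm by 193 mm) begins 47 mm behind the grasp point.
Start: joints at [-0.977, 0.359, 0.012, 0, -1.224, -0.288], TCP at [0.203, -0.644, 0.227] pointing down, gripper open.
Joint ranges: [-3.07, 3.07], [-1.43, 2.12], [-1.02, 1.25], [-3.03, 1.67], [-3.05, -0], [-3.03, 3.03]. Speed limits (rad/s): [2.39, 2.39, 3.01, 3.14, 3.14, 3.14].

## Interface

Orientations are given as [roll, pitch, yaw] about the fixed x, y, z axes, in that order (R = Rz(yaw) Ry(pitch) Rx(roll)).
In Python, from station import get_state, grab_frame, job_done, tcp_to_grasp gives the robot as it stands. The module is installed in compiled form; this text tells all that it offers.
- The arm moves only by the shell command python3 -m crank 'ROWS' [FORCE]. ROWS is JSON, a list of rows, each a list of 7 numbers: the shift along the tool's x, y, z in m, then the turn, a rotation vector about the tool's x, y, z in rad, then the opening, from 0 (shut) to 1 (fully open). In form: [[x, y, z, wx, wy, wz, fingers], ...]. A call has 1 to 10 rows; each row is the pose to reach, as a shift and turn from the pose commanded when the call began, along the tool's axes at that moment; what a row does not reach only later rows make up. A row lasts 1/8 s, in which the tool goes at most 62.5 mm and 10.7 degrees, less where a joint would pass 70% of its speed; a pose out of reach is approached as far as the arm can. A call with a gripper value outside its range is refused whole. The fingers move at their own pace and stop on an object; FORCE is the grip in N (left out, the last holds). Time passes only in rows, so rows that repeat a pose let the fingers close. It gives the time, the measured TCP pose, the force and the opening at its end, in the units of the state.
- get_state(): the state, without advancing time (a new reading comes with each control period).
- grab_frame(name): name is "scene" or "top" or "wrist"; returns a dict with "pixels" (400x640x3 uint8, red, green, blue), "vfov" (degrees; the focal length in pixels is half the picture's height over the tangent of half this angle, whatever the lens; pixels are square), "cx", "cy" (the principal point, pixels), "extrinsics" (4x4, takes a point from world to camera coordinates). Camera axes: x right, y up, looking along -z (the intrinsics and any distortion apply to the point x, -y, -z); pixel columns grow to the right and rows downward; lengths in m; the calibration is good to about 2 mm. A picture is of the moment at which its call begins. There is no depth.
- job_done(): hands the job in, once; it reports no verdict.
The state is a dict: "t": time; "q": joint angles; "qd": joint speeds; "joint_efforts": joint torques, N m; "eef_pos": TCP position; "ee_rot": TCP orientation; "force": force on the tool from outside, world axes, zero at the start; "moment": the same for the moment, N m; "width": finger opening in m.
Only numpy, scipy, OpenCV 4.12 (cv2) and the standard library are available. Lean on these libraries where they do the work, as an engineer would, in place of code of your own. Each camera call takes 0.05 s, during which the arm holds its last target.

## Task

Sort the two steel posts from the sloped rack by length with the gauge, one after the other, in either order: lay each post centred along the gauge's slot until it rests there (the short one drops in between the shoulders, the long one stays up across both shoulders), hold it there for a moment, and then put it down flat in the tray of its length, the short post in the short tray and the long post in the long tray, before you try the other. Leave the objective, the stage insert ring and the screwdriver where they are.

Things in the scene. Friction and masses are not known exactly. Their poses are not given: they have to be found in the camera images.
- post_short: The short optical post, a plain stainless steel cylinder, diameter 12 mm, length 60 mm, about 50 g. Origin on its axis at its lower end in the rack, x axis along the post towards the other end.
- post_long: The long optical post, a plain stainless steel cylinder, diameter 12 mm, length 90 mm, about 80 g. Origin on its axis at its lower end in the rack, x axis along the post towards the other end.
- post_short_center (a point): Centre of the short post (diameter 12 mm, length 60 mm), x axis along it. At the start it leans in one of the two rack places (which one varies), its axis rising at 32 degrees from level towards the rack's -x (towards the robot). Fingers can straddle it anywhere from 34 to 52 mm up from its lower end (4 to 22 mm beyond the centre towards the upper end); lower down the cheeks are in the way.
- post_long_center (a point): Centre of the long post (diameter 12 mm, length 90 mm), x axis along it. At the start it leans in the other place of the rack in the same way (32 degrees); fingers can straddle it anywhere from 34 mm above its lower end upwards: its centre is a good place.
- rack: Fixed sloped rack on a grey plate 110 (x) x 150 (y) x 8 mm; origin under the plate's centre, the posts rise towards its -x (the robot). Two cradles at y = -40 and +40 mm: a stop (post's lower end, on its axis, at x = +35, z = 30 mm), two cheeks beside the post's lowest 24 mm (25 mm over both) and an 8 mm thick rib under its lowest 55 mm, 12 mm or more deep. Lift a post out square to its axis.
- gauge: Fixed length gauge: steel bar 116 mm long, 8 mm thick, on edge on a dark foot 124 x 50 x 6 mm. Origin under the foot's centre, x along the bar. Its top has a slot 76 mm long, 14 mm deep, open to both sides: slot floor 26 mm, shoulders (each 20 mm long) 40 mm above the table. Fingers holding a post can straddle the bar; keep hold of the post, it would roll off the thin bar.
- gauge_slot (a point): Middle of the slot floor of the gauge (26 mm above the table); x along the slot, z up. A short post resting in the slot has its centre 6 mm above this point; a long post resting across the shoulders 20 mm above it.
- bin_short: Short open grey tray, fixed, outside 86 mm (x) x 86 mm (y) x 26 mm high, walls and floor 3 mm (inside 80 x 80 mm). Origin under its centre, z up.
- bin_long: Long open grey tray, fixed, outside 120 mm (x) x 86 mm (y) x 26 mm high, walls and floor 3 mm (inside 114 x 80 mm). Origin under its centre, x along its length, z up.
- bin_short_floor (a point): Centre of the inner floor of the short tray (3 mm above the table), axes as the tray's. A post lying there has its centre 6 mm above this point.
- bin_long_floor (a point): Centre of the inner floor of the long tray (3 mm above the table), axes as the tray's.
- objective: Bystander: black microscope objective standing on the table, diameter 32 mm, 42 mm high, origin under its centre.
- stage_insert: Bystander: aluminium ring lying on the table, outer diameter 90 mm, 6 mm high, origin under its centre.
- driver: Bystander: screwdriver 150 mm long lying on the table along its x axis.
Not all that is in view belongs to the job. What is shaped like the bin_long but orange or yellow is not meant.

How it is judged:
On the way, in this order (a step that is already met when the one before it is completed fails the run):
1. one post rests on the gauge at its proper height (within 4 mm), along the slot (0.12 rad), centred within 10 mm along and 8 mm across, for 0.2 s (((x of post_short_center in the frame of gauge_slot between -0.01 and 0.01 m and y of post_short_center in the frame of gauge_slot between -0.008 and 0.008 m and z of post_short_center in the frame of gauge_slot between 0.002 and 0.01 m and angle between the x axis of post_short_center and the x axis of gauge_slot, either way round below 0.12 rad and contact force between post_short and gauge above 0.2 N) or (x of post_long_center in the frame of gauge_slot between -0.01 and 0.01 m and y of post_long_center in the frame of gauge_slot between -0.008 and 0.008 m and z of post_long_center in the frame of gauge_slot between 0.016 and 0.024 m and angle between the x axis of post_long_center and the x axis of gauge_slot, either way round below 0.12 rad and contact force between post_long and gauge above 0.2 N))), for 0.2 s.
2. with that post already in its own tray, the other post is tried in the gauge in the same way ((((x of post_short_center in the frame of gauge_slot between -0.01 and 0.01 m and y of post_short_center in the frame of gauge_slot between -0.008 and 0.008 m and z of post_short_center in the frame of gauge_slot between 0.002 and 0.01 m and angle between the x axis of post_short_center and the x axis of gauge_slot, either way round below 0.12 rad and contact force between post_short and gauge above 0.2 N) and (x of post_long_center in the frame of bin_long_floor between -0.057 and 0.057 m and y of post_long_center in the frame of bin_long_floor between -0.04 and 0.04 m and z of post_long_center in the frame of bin_long_floor between 0 and 0.012 m and angle between post_long_center's own x axis and vertical between 1.45 and 1.69 rad)) or ((x of post_long_center in the frame of gauge_slot between -0.01 and 0.01 m and y of post_long_center in the frame of gauge_slot between -0.008 and 0.008 m and z of post_long_center in the frame of gauge_slot between 0.016 and 0.024 m and angle between the x axis of post_long_center and the x axis of gauge_slot, either way round below 0.12 rad and contact force between post_long and gauge above 0.2 N) and (x of post_short_center in the frame of bin_short_floor between -0.04 and 0.04 m and y of post_short_center in the frame of bin_short_floor between -0.04 and 0.04 m and z of post_short_center in the frame of bin_short_floor between 0 and 0.012 m and angle between post_short_center's own x axis and vertical between 1.45 and 1.69 rad)))), for 0.2 s.
At the end, for the whole second after the job is handed in: The short post lies flat (within 0.12 rad of level) on the floor of the short tray and the long post lies flat on the floor of the long tray, their centres inside the tray walls and at most 12 mm above the floor, both at rest (under 20 mm/s) (x of post_short_center in the frame of bin_short_floor between -0.04 and 0.04 m and y of post_short_center in the frame of bin_short_floor between -0.04 and 0.04 m and z of post_short_center in the frame of bin_short_floor between 0 and 0.012 m and angle between post_short_center's own x axis and vertical between 1.45 and 1.69 rad and x of post_long_center in the frame of bin_long_floor between -0.057 and 0.057 m and y of post_long_center in the frame of bin_long_floor between -0.04 and 0.04 m and z of post_long_center in the frame of bin_long_floor between 0 and 0.012 m and angle between post_long_center's own x axis and vertical between 1.45 and 1.69 rad and linear speed of each of post_short, post_long below 0.02 m/s); the robot touches nothing.
It fails at once if the black microscope objective is moved more than 20 mm (distance of objective from where it was at the start of the episode above 0.02 m).
It fails at once if the aluminium stage insert ring is moved more than 20 mm (distance of stage_insert from where it was at the start of the episode above 0.02 m).
It fails at once if the screwdriver is moved more than 20 mm (distance of driver from where it was at the start of the episode above 0.02 m).
It also fails if it takes over 64 s, if anything falls off the work surface, if the arm or the gripper's body presses on something with over 40 N, if the wrist force passes 120 N, or if a joint passes its speed limit or range.

## Working session

There is one attempt and no reset: what is moved stays moved. The work goes in short steps, Python scripts to look and compute and a shell command to move; the robot and the scene stay as the last step left them, time stands still between calls to the robot, and variables do not carry over. Pictures are saved under pics/ and viewed, and the job is handed in when it is done.

```bash
mkdir -p pics; ls; python3 - <<'E'
from station import *
import cv2
s=get_state(); print({k:(v if not hasattr(v,'round') else v) for k,v in s.items()}); print(tcp_to_grasp)
for n in ["scene","top","wrist"]:
    f=grab_frame(n); cv2.imwrite(f"pics/{n}0.png",f["pixels"][:,:,::-1])
    print(n,f["vfov"],f["cx"],f["cy"],f["extrinsics"],[k for k in f])
E
```

```text
pics
{'t': 0.0, 'q': array([-9.76915887e-01,  3.59402723e-01,  1.10436713e-02, -3.33108161e-04,
       -1.22412734e+00, -2.88094204e-01]), 'qd': array([-7.39374432e-04,  6.82578793e-04,  2.05101030e-04, -1.23745326e-03,
       -7.59128372e-04, -1.79536537e-05]), 'joint_efforts': array([-4.32962734e-04, -5.82717025e+01,  2.93055689e+01,  6.99732721e+00,
        6.94759452e-03, -1.13790884e-04]), 'eef_pos': array([ 0.20301159, -0.64321775,  0.22560893]), 'ee_rot': array([0.10491389, 1.56907749, 1.981383  ]), 'force': array([0.24538393, 0.10769108, 0.19026178]), 'moment': array([ 0.05764121,  0.03142305, -0.01627928]), 'width': 0.0871244672594087}
0.0188
scene 49.30531491898118 315.3204139467067 202.65411525631376 [[ 0.43547111  0.90014774 -0.00994752 -0.26307327]
 [-0.6282347   0.311803    0.71281137  0.24297036]
 [ 0.64473721 -0.30415938  0.70128525 -1.50966396]
 [ 0.          0.          0.          1.        ]] ['pixels', 'vfov', 'cx', 'cy', 'extrinsics']
top 45.91926826905919 318.6294945951367 197.9104226306668 [[-0.02457371 -0.99967883  0.00619355  0.07635912]
 [ 0.9848607  -0.02314509  0.17179554 -0.52277059]
 [-0.17159702  0.01032144  0.98511316 -1.54081414]
 [ 0.          0.          0.          1.        ]] ['pixels', 'vfov', 'cx', 'cy', 'extrinsics']
wrist 63.45532346877146 317.783877513553 196.66109157335586 [[-0.30010499  0.9539053   0.0012977   0.67412025]
 [-0.91159629 -0.2863931  -0.2949088   0.03625249]
 [-0.28094341 -0.08968658  0.95552452 -0.39022324]
 [ 0.          0.          0.          1.        ]] ['pixels', 'vfov', 'cx', 'cy', 'extrinsics']
```

View pics/scene0.png

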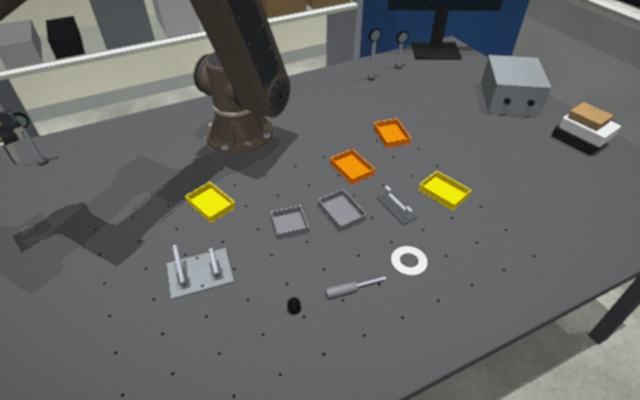

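View pics/top0.png

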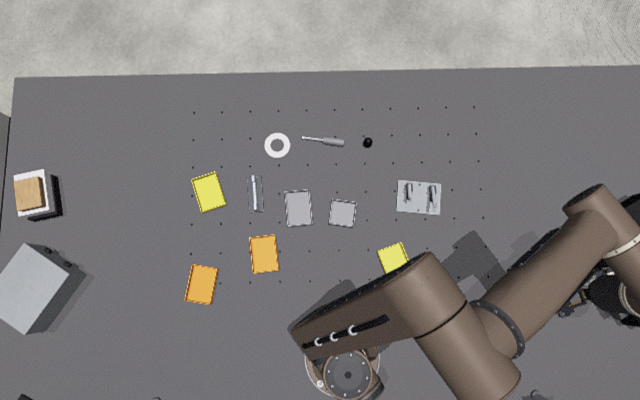

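View pics/wrist0.png

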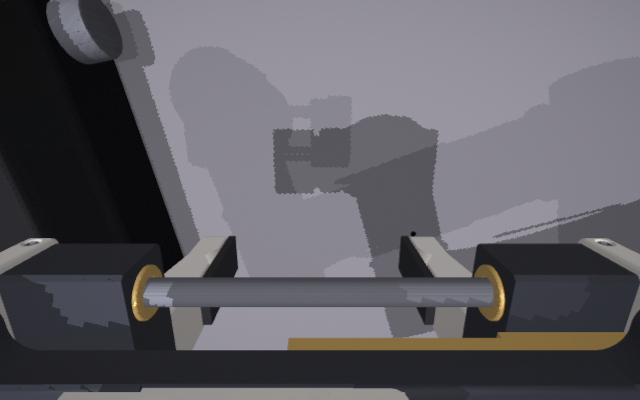

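The scene shows the rack at about (200,270), with trays at (290,221) and (341,209), gauge (397,205), ring (409,260), screwdriver (355,288) and objective (294,305). In the top view the rack is at (419,197), the short tray (342,213), the long tray (298,208) and the gauge (256,194).

```bash
cat > h.py <<'E'
import numpy as np, cv2
from station import *
from scipy.spatial.transform import Rotation as R
def K(f):
    F=200/np.tan(np.radians(f["vfov"])/2); return F
def cast(f,u,v,z):
    F=K(f);E=f["extrinsics"];Rm=E[:3,:3];c=-Rm.T@E[:3,3]
    d=Rm.T@np.array([(u-f["cx"])/F,-(v-f["cy"])/F,-1]); return c+d*(z-c[2])/d[2]
def ray(f,u,v):
    F=K(f);E=f["extrinsics"];Rm=E[:3,:3];c=-Rm.T@E[:3,3]
    d=Rm.T@np.array([(u-f["cx"])/F,-(v-f["cy"])/F,-1]); return c,d/np.linalg.norm(d)
def proj(f,p):
    q=f["extrinsics"][:3,:3]@np.asarray(p)+f["extrinsics"][:3,3];F=K(f)
    return np.array([f["cx"]+F*q[0]/-q[2],f["cy"]-F*q[1]/-q[2]])
def tool():
    s=get_state(); return s["eef_pos"],R.from_euler('xyz',s["ee_rot"]).as_matrix()
def delta(p,rot,Tp=None,TR=None):
    "shift+rotvec in the tool frame to get TCP to p with matrix rot"
    if Tp is None: Tp,TR=tool()
    return TR.T@(np.asarray(p)-Tp), R.from_matrix(TR.T@rot).as_rotvec()
E
python3 - <<'E'
from h import *
f=grab_frame("top");np.set_printoptions(precision=4,suppress=True)
for n,u,v,z in [("rack",419,197,.008),("bs",342,213,.026),("bl",298,208,.026),("gauge",256,194,.0),("ring",277,145,0),("obj",367,142,.04),("driverL",303,138,.01),("driverR",344,142,.01),("yel",394,257,.02),("yel2",209,191,.02)]: print(n,cast(f,u,v,z))
a=f["pixels"][160:240,230:450,::-1]; cv2.imwrite("pics/topc.png",cv2.resize(a,None,fx=3.6,fy=3.6,interpolation=cv2.INTER_CUBIC))
p,r=tool(); print(p);print(r)
w=grab_frame("wrist");E=w["extrinsics"];c=-E[:3,:3].T@E[:3,3];print("cam in tool",r.T@(c-p));print("cam axes in tool (cols)",r.T@E[:3,:3].T)
E
```

```text
rack [ 0.526  -0.2823  0.008 ]
bs [ 0.4741 -0.0142  0.026 ]
bl [0.4947 0.1343 0.026 ]
gauge [0.5511 0.2795 0.    ]
ring [0.7249 0.2053 0.    ]
obj [ 0.7168 -0.1076  0.04  ]
driverL [0.7453 0.113  0.01  ]
driverR [ 0.7275 -0.0305  0.01  ]
yel [ 0.3224 -0.1835  0.02  ]
yel2 [0.5616 0.4374 0.02  ]
[ 0.2031 -0.6434  0.226 ]
[[-0.0004 -0.9536 -0.301 ]
 [ 0.001  -0.301   0.9536]
 [-1.      0.0001  0.0011]]
cam in tool [-0.157   0.0811  0.0003]
cam axes in tool (cols) [[ 0.0002  0.295  -0.9555]
 [-0.0009  0.9555  0.295 ]
 [ 1.      0.0008  0.0005]]
```

View pics/topc.png

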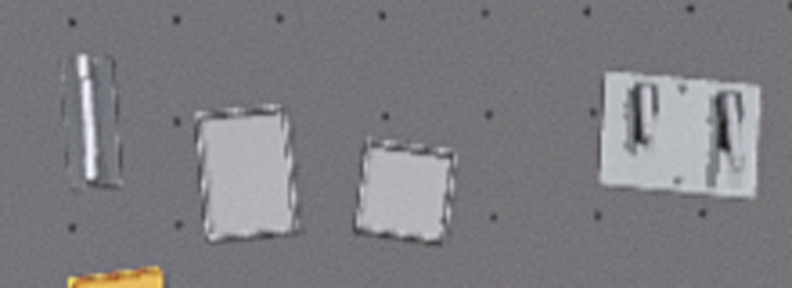

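```bash
python3 - <<'E'
from h import *
np.set_printoptions(precision=4,suppress=True)
D=np.array([[0,-1,0],[0,0,1],[-1,0,0.]])
print(delta([0.50,-0.27,0.25],D))
E
```

```text
(array([-0.0237, -0.3955,  0.2668]), array([ 0.3058,  0.0007, -0.0002]))
```

```bash
python3 -m crank '[[-0.024,-0.395,0.267,0.306,0,0,0.5],[-0.024,-0.395,0.267,0.306,0,0,0.5],[-0.024,-0.395,0.267,0.306,0,0,0.5],[-0.024,-0.395,0.267,0.306,0,0,0.5],[-0.024,-0.395,0.267,0.306,0,0,0.5],[-0.024,-0.395,0.267,0.306,0,0,0.5],[-0.024,-0.395,0.267,0.306,0,0,0.5],[-0.024,-0.395,0.267,0.306,0,0,0.5],[-0.024,-0.395,0.267,0.306,0,0,0.5],[-0.024,-0.395,0.267,0.306,0,0,0.5]]' 25
python3 - <<'E'
from h import *
f=grab_frame("wrist");cv2.imwrite("pics/w1.png",f["pixels"][:,:,::-1]);np.savez("w1.npz",**f)
print(get_state()["q"].round(3))
E
```

```text
t: 1.5
eef_pos: [0.4993, -0.27, 0.2504]
ee_rot: [1.287, 1.57, 2.858]
force: [-1.0, 0.8, 0.3]
width: 0.0435
[-0.152  0.168 -0.192  0.    -1.211 -1.419]
```

View pics/w1.png

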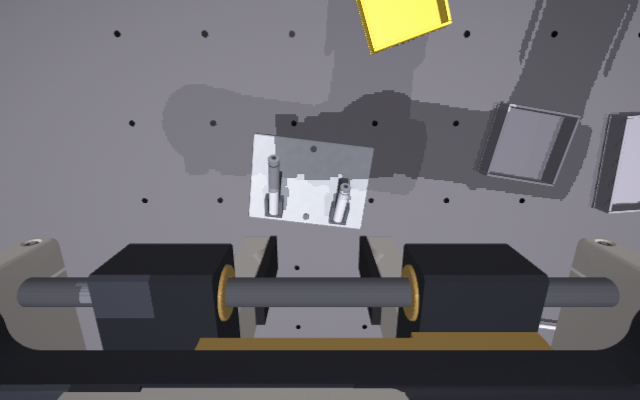

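The wrist view shows the rack plate with corners at about (254,134), (373,148), (360,228), (249,218). The long post is on the left (-y side), upper end (274,158), and the short one on the right, upper end (345,186). The short tray is at (532,143).

```bash
cat >> h.py <<'E'
def linefit(img,a,b,half=6,n=60):
    "sub-pixel edge along the segment a-b: strongest gradient across it; robust fitted line (point,dir)"
    g=cv2.GaussianBlur(cv2.cvtColor(img,cv2.COLOR_RGB2GRAY).astype(np.float32),(0,0),0.8)
    a=np.array(a,float);b=np.array(b,float);d=(b-a)/np.linalg.norm(b-a);nn=np.array([-d[1],d[0]])
    t=np.linspace(.08,.92,n);s=np.arange(-half,half+.01,.25);P=[]
    for x in t:
        q=a+(b-a)*x+s[:,None]*nn
        v=cv2.remap(g,q[:,0:1].astype(np.float32),q[:,1:2].astype(np.float32),cv2.INTER_LINEAR)[:,0]
        P.append(q[np.argmax(np.abs(np.gradient(v)))])
    vx,vy,x0,y0=cv2.fitLine(np.array(P,np.float32),cv2.DIST_HUBER,0,.01,.01).ravel()
    return np.array([x0,y0]),np.array([vx,vy])
def isect(l,m):
    t=np.linalg.solve(np.c_[l[1],-m[1]],m[0]-l[0]); return l[0]+l[1]*t[0]
def quad(img,c,half=6):
    L=[linefit(img,c[i],c[(i+1)%len(c)],half) for i in range(4)]
    return [isect(L[i-1],L[i]) for i in range(4)]
E
python3 - <<'E'
from h import *
np.set_printoptions(precision=4,suppress=True)
f=np.load("w1.npz");im=f["pixels"]
q=quad(im,[(254,134),(373,148),(360,228),(249,218)],5)
W=[cast(f,*p,.008) for p in q]
print(np.round(q,1));print(np.array(W))
print([np.linalg.norm(W[i]-W[(i+1)%4]) for i in range(4)], np.mean(W,0))
x=(W[3]-W[0])+(W[2]-W[1]); y=(W[1]-W[0])+(W[2]-W[3])
print("yaw",np.arctan2(x[1],x[0]),np.arctan2(-y[0],y[1]))
c=np.mean(W,0); yaw=(np.arctan2(x[1],x[0])*.45+.55*np.arctan2(-y[0],y[1]))
Rz=R.from_euler('z',yaw).as_matrix()
a=np.array([-np.cos(np.radians(32)),0,np.sin(np.radians(32))])
o=np.array([c[0],c[1],0])
v=im[:,:,::-1].copy();v=cv2.resize(v[110:250,220:400],None,fx=4,fy=4,interpolation=cv2.INTER_CUBIC)
for yy,L in((-.04,.09),(.04,.06)):
    lo=np.array([.035,yy,.030]);
    for t in(0,.5,1):
        p=o+Rz@(lo+a*L*t); uv=(proj(f,p)-[220,110])*4; cv2.circle(v,tuple(int(k) for k in uv),3,(0,0,255),-1); print(yy,t,p)
cv2.imwrite("pics/w1c.png",v)
E
```

```text
[[253.6 133.1]
 [373.5 147.4]
 [359.7 228. ]
 [248.6 215.9]]
[[ 0.4603 -0.3484  0.008 ]
 [ 0.4779 -0.2014  0.008 ]
 [ 0.5851 -0.2145  0.008 ]
 [ 0.5679 -0.3613  0.008 ]]
[np.float64(0.14801819283495285), np.float64(0.10803111717132538), np.float64(0.14784083005726134), np.float64(0.10835491958138106)] [ 0.5228 -0.2814  0.008 ]
yaw -0.12029528207625557 -0.11752724596644402
-0.04 0 [ 0.5528 -0.3252  0.03  ]
-0.04 0.5 [ 0.5149 -0.3207  0.0538]
-0.04 1 [ 0.477  -0.3162  0.0777]
0.04 0 [ 0.5623 -0.2458  0.03  ]
0.04 0.5 [ 0.537  -0.2428  0.0459]
0.04 1 [ 0.5118 -0.2398  0.0618]
```

View pics/w1c.png

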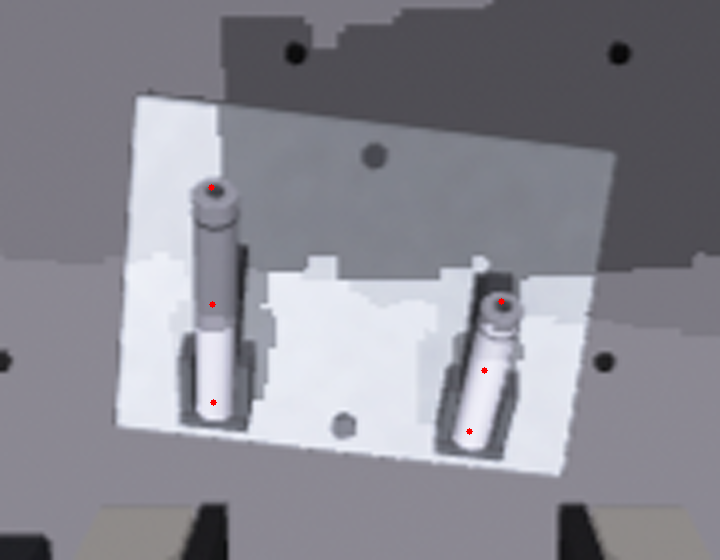

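Dots for the post axes computed from the plate lie on the posts. Next, a view of the trays and gauge.

```bash
python3 -m crank '[[0,0.04,0.41,0,0,0,0.5],[0,0.04,0.41,0,0,0,0.5],[0,0.04,0.41,0,0,0,0.5],[0,0.04,0.41,0,0,0,0.5],[0,0.04,0.41,0,0,0,0.5],[0,0.04,0.41,0,0,0,0.5],[0,0.04,0.41,0,0,0,0.5],[0,0.04,0.41,0,0,0,0.5],[0,0.04,0.41,0,0,0,0.5],[0,0.04,0.41,0,0,0,0.5]]'
python3 - <<'E'
from h import *
f=grab_frame("wrist");cv2.imwrite("pics/w2.png",f["pixels"][:,:,::-1]);np.savez("w2.npz",**f)
E
```

```text
t: 2.8
eef_pos: [0.4597, 0.1386, 0.2506]
ee_rot: [-3.009, 1.571, -1.44]
force: [-0.0, -0.3, 0.3]
width: 0.0441
```

View pics/w2.png

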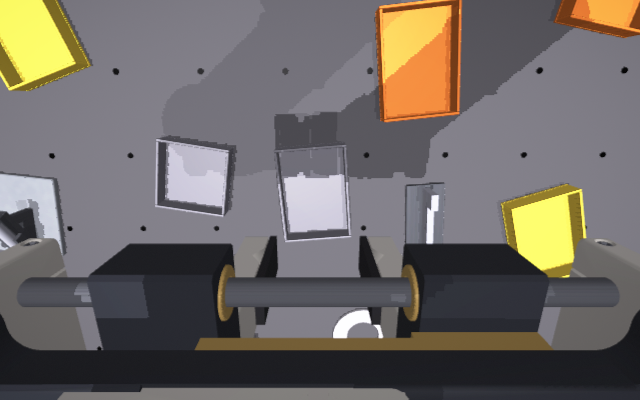

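Trays are seen (short about (195,177), long (314,194)), but the gauge at (425,215) is partly hidden by the gripper. I'll move over for a clear view of it.

```bash
python3 -m crank '[[0,-0.06,0.12,0,0,0,0.5],[0,-0.06,0.12,0,0,0,0.5],[0,-0.06,0.12,0,0,0,0.5],[0,-0.06,0.12,0,0,0,0.5],[0,-0.06,0.12,0,0,0,0.5]]'
python3 - <<'E'
from h import *
np.set_printoptions(precision=4,suppress=True)
f=grab_frame("wrist");cv2.imwrite("pics/w3.png",f["pixels"][:,:,::-1]);np.savez("w3.npz",**f)
cv2.imwrite("pics/w3c.png",cv2.resize(f["pixels"][90:240,230:400,::-1],None,fx=4,fy=4,interpolation=cv2.INTER_CUBIC))
f=np.load("w2.npz");im=f["pixels"]
for c,z in(([(157,137),(236,147),(226,216),(154,208)],.026),([(276,150),(347,145),(352,238),(285,242)],.026)):
    q=quad(im,c,4);W=[cast(f,*p,z) for p in q]
    print(np.round(q,1).tolist());print([round(float(np.linalg.norm(W[i]-W[(i+1)%4])),4) for i in range(4)], np.mean(W,0))
    x=(W[3]-W[0])+(W[2]-W[1]); y=(W[1]-W[0])+(W[2]-W[3])
    print("yaw",np.arctan2(x[1],x[0]),np.arctan2(-y[0],y[1]))
E
```

```text
t: 3.48
eef_pos: [0.5193, 0.2586, 0.2508]
ee_rot: [2.191, 1.571, -2.523]
force: [-0.1, -1.4, -0.0]
width: 0.0441
[[157.60000610351562, 138.60000610351562], [237.5, 151.39999389648438], [221.0, 214.39999389648438], [157.10000610351562, 204.6999969482422]]
[0.0936, 0.0838, 0.0794, 0.0825] [ 0.4726 -0.0126  0.026 ]
yaw -0.24107136198264106 -0.16441604775318477
[[276.70001220703125, 149.6999969482422], [342.79998779296875, 144.39999389648438], [350.8999938964844, 235.0], [285.8999938964844, 239.8000030517578]]
[0.0782, 0.1165, 0.0838, 0.1164] [0.4932 0.1338 0.026 ]
yaw 0.08545896062063878 0.07757587001538051
```

View pics/w3.png

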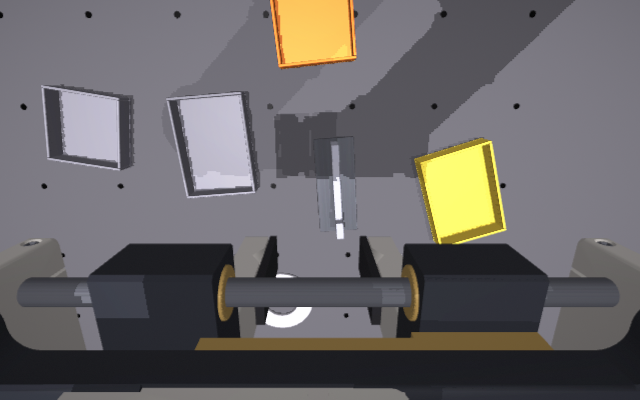

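View pics/w3c.png

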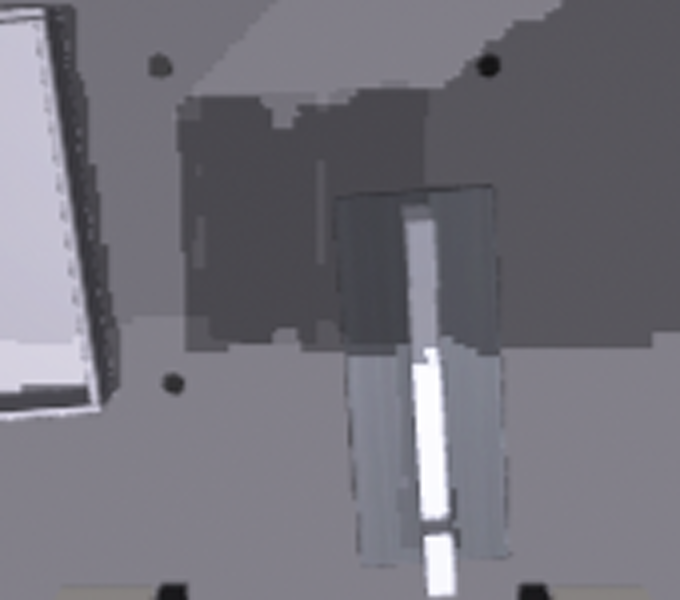

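The gauge foot has corners at about (314,139), (353,136), (358,229), (320,231); the bright bar runs from (334,141) to (338,239), with slot steps near v=144 and v=221.

```bash
python3 - <<'E'
from h import *
np.set_printoptions(precision=4,suppress=True)
f=np.load("w3.npz");im=f["pixels"]
q=quad(im,[(314,139),(353.2,136.3),(357.8,229.3),(320.5,231.3)],3)
W=[cast(f,*p,.006) for p in q]
print(np.round(q,1).tolist());print([round(float(np.linalg.norm(W[i]-W[(i+1)%4])),4) for i in range(4)], np.mean(W,0))
x=(W[3]-W[0])+(W[2]-W[1]); y=(W[1]-W[0])+(W[2]-W[3])
print("yaw",np.arctan2(x[1],x[0]),np.arctan2(-y[0],y[1]))
# bar: bright mask in far/near shoulder & floor
g=cv2.cvtColor(im,cv2.COLOR_RGB2GRAY)
def mid(v):  # centre of bar at row v
    r=g[v,325:350].astype(int); k=np.where(r>((r.max()+np.median(r))/2))[0]; return 325+(k[0]+k[-1])/2
for v,z in((185,.026),(200,.026),(215,.026),(226,.04),(232,.04),(237,.04)):
    print(v,mid(v),cast(f,mid(v),v,z))
print("ends", cast(f,338.7,239,.04), cast(f,334.5,141.2,.04))
# trays: corners by eye in w3
for c in([(43,87),(133,97),(121,168),(47,158)],[(168,98),(242,93),(257,191),(188,197)]):
    W=[cast(f,*p,.026) for p in c]
    print([round(float(np.linalg.norm(W[i]-W[(i+1)%4])),4) for i in range(4)], np.mean(W,0))
    x=(W[3]-W[0])+(W[2]-W[1]); y=(W[1]-W[0])+(W[2]-W[3])
    print("yaw",np.arctan2(x[1],x[0]),np.arctan2(-y[0],y[1]))
v=im[70:245,20:380,::-1]; cv2.imwrite("pics/w3t.png",cv2.resize(v[:,:260],None,fx=3,fy=3,interpolation=cv2.INTER_CUBIC))
E
```

```text
[[311.3999938964844, 138.6999969482422], [353.3999938964844, 135.0], [357.8999938964844, 228.89999389648438], [320.0, 230.8000030517578]]
[0.0518, 0.1249, 0.0508, 0.1232] [0.5471 0.2814 0.006 ]
yaw 0.08261885646170183 0.07051188571223455
185 336.5 [0.5412 0.2812 0.026 ]
200 337.0 [0.5604 0.2821 0.026 ]
215 338.0 [0.5802 0.2836 0.026 ]
226 339.0 [0.5894 0.2842 0.04  ]
232 340.0 [0.5973 0.2856 0.04  ]
237 340.0 [0.604  0.2857 0.04  ]
ends [0.6067 0.2841 0.04  ] [0.4862 0.2773 0.04  ]
[0.0994, 0.0863, 0.0868, 0.0816] [ 0.4729 -0.0102  0.026 ]
yaw -0.2648595540083573 -0.12497130744372788
[0.0841, 0.1151, 0.086, 0.1173] [0.4945 0.1361 0.026 ]
yaw 0.08071188744739982 0.0749379532910622
```

View pics/w3t.png

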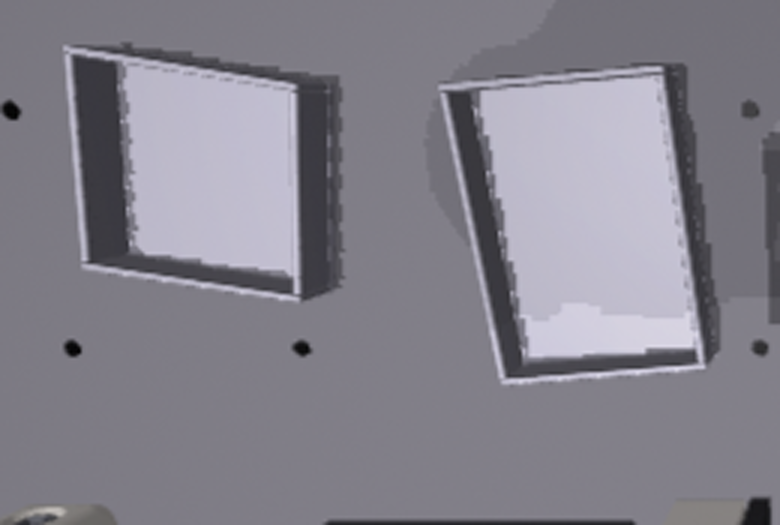

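```bash
python3 - <<'E'
from h import *
np.set_printoptions(precision=4,suppress=True)
f=np.load("w3.npz")
for c in([(42,85.7),(119.3,99),(119.7,169.3),(48,158.3)],[(166.7,99.3),(241.3,92.7),(255,192.3),(187.7,197.3)]):
    W=[cast(f,*p,.026) for p in c]
    print([round(float(np.linalg.norm(W[i]-W[(i+1)%4])),4) for i in range(4)], np.mean(W,0))
    x=(W[3]-W[0])+(W[2]-W[1]); y=(W[1]-W[0])+(W[2]-W[3])
    print("yaw",np.arctan2(x[1],x[0]),np.arctan2(-y[0],y[1]))
# grasp pose plan for long post: centre, TCP 12 mm beyond the axis
yaw=-.119; n=R.from_euler('z',yaw).as_matrix()
t=np.radians(32)
up=n@np.array([np.sin(t),0,np.cos(t)]); z=n@np.array([0,1,0]); tx=-up; ty=np.cross(z,tx)
G=np.c_[tx,ty,z]; c=np.array([.5149,-.3207,.0538])
print("tcp grasp",c+.012*tx,"hover",c+.012*tx+.1*up)
print(delta(c+.012*tx+.1*up,G))
E
```

```text
[0.085, 0.0822, 0.0841, 0.083] [ 0.4736 -0.0146  0.026 ]
yaw -0.1701278582503969 -0.16604299015383497
[0.0851, 0.117, 0.0838, 0.1164] [0.4953 0.1348 0.026 ]
yaw 0.07804761108192795 0.07815859827679981
tcp grasp [ 0.5086 -0.3199  0.0436] hover [ 0.5612 -0.3262  0.1284]
(array([ 0.1224, -0.0426, -0.5848]), array([ 0.1148, -0.0326,  0.5581]))
```

```bash
python3 -m crank '[[0,-0.043,-0.585,0.115,-0.033,0.558,0.5],[0,-0.043,-0.585,0.115,-0.033,0.558,0.5],[0,-0.043,-0.585,0.115,-0.033,0.558,0.5],[0,-0.043,-0.585,0.115,-0.033,0.558,0.5],[0,-0.043,-0.585,0.115,-0.033,0.558,0.5],[0,-0.043,-0.585,0.115,-0.033,0.558,0.5],[0,-0.043,-0.585,0.115,-0.033,0.558,0.5],[0,-0.043,-0.585,0.115,-0.033,0.558,0.5],[0.1,-0.043,-0.585,0.115,-0.033,0.558,0.5],[0.122,-0.043,-0.585,0.115,-0.033,0.558,0.5]]'
cat > l.py <<'E'
from h import *
np.set_printoptions(precision=4,suppress=True)
t=np.radians(32)
def grasp_R(yaw,t=t):
    n=R.from_euler('z',yaw).as_matrix()
    up=n@np.array([np.sin(t),0,np.cos(t)]); z=n@np.array([0,1,0]); return np.c_[-up,np.cross(z,-up),z]
E
python3 - <<'E'
from l import *
print(get_state()["q"])
G=grasp_R(-.119);c=np.array([.5149,-.3207,.0538])
print(delta(c+.012*G[:,0],G))
f=grab_frame("wrist");cv2.imwrite("pics/w4.png",f["pixels"][:,:,::-1]);np.savez("w4.npz",**f)
v=f["pixels"]
E
```

```text
t: 4.78
eef_pos: [0.561, -0.3148, 0.1503]
ee_rot: [1.571, 1.016, 3.022]
force: [0.5, 1.0, -0.1]
width: 0.0437
[-0.1869  0.6951  0.2599  0.0356 -1.6897 -1.5101]
(array([ 0.1178, -0.0125, -0.0114]), array([-0.0013,  0.0005,  0.0033]))
```

View pics/w4.png

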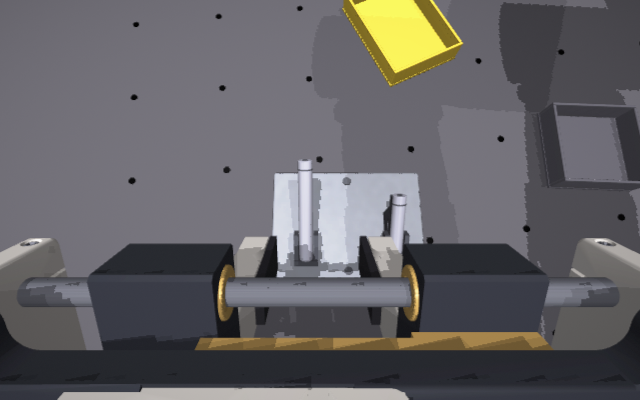

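The long post stands upright in the image at u≈305 between the fingers, (305,162) to (306,262). I'll check the predicted axis against this view.

```bash
python3 - <<'E'
from l import *
f=np.load("w4.npz");im=f["pixels"]
for p in([.477,-.3162,.0777],[.5149,-.3207,.0538],[.5528,-.3252,.03]): print(proj(f,p))
g=cv2.cvtColor(im,cv2.COLOR_RGB2GRAY).astype(int)
for v in(175,190,205,215): print(v,g[v,294:318])
E
```

```text
[303.9067 158.0031]
[304.7177 209.8698]
[305.4497 256.9341]
175 [212 214 214 189 157 168 193 211 220 222 225 226 225 222 216 198 176 144
 164 199 208 207 207 208]
190 [193 192 192 191 150 161 189 210 220 222 224 224 224 222 216 198 176 147
 128 135 138 138 138 138]
205 [193 193 193 193 148 155 184 207 217 223 223 223 223 221 214 197 175 148
 129 134 138 138 138 138]
215 [194 195 194 194 159 161 183 204 218 223 222 224 223 220 212 196 175 148
 119 132 140 141 140 141]
```

```bash
python3 -m crank '[[0.03,-0.0125,-0.0115,0,0,0.003,0.5],[0.06,-0.0125,-0.0115,0,0,0.003,0.5],[0.09,-0.0125,-0.0115,0,0,0.003,0.5],[0.11,-0.0125,-0.0115,0,0,0.003,0.5],[0.118,-0.0125,-0.0115,0,0,0.003,0.5],[0.118,-0.0125,-0.0115,0,0,0.003,0.5]]'
python3 - <<'E'
from l import *
G=grasp_R(-.119);c=np.array([.5149,-.3207,.0538])
print(delta(c+.012*G[:,0],G))
f=grab_frame("wrist");cv2.imwrite("pics/w5.png",f["pixels"][:,:,::-1])
E
```

```text
t: 5.58
eef_pos: [0.5084, -0.3177, 0.0438]
ee_rot: [1.571, 1.009, 3.023]
force: [0.0, 0.4, -0.0]
width: 0.0437
(array([-0.0001, -0.0005, -0.0022]), array([ 0.0003, -0.0003, -0.0029]))
```

View pics/w5.png

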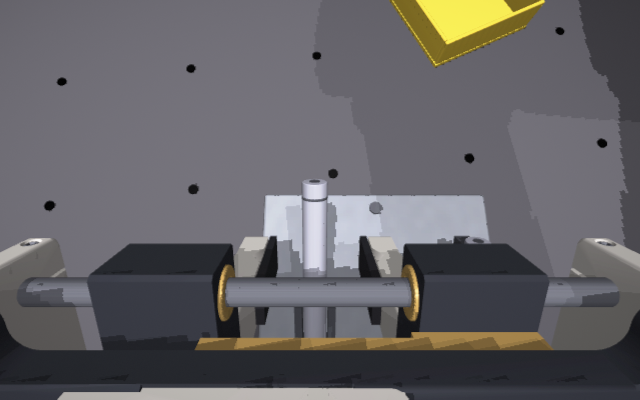

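The post sits at u≈314, with the jaw centre at 318: 2 mm off, matching the computed residual. I'll correct that and grip.

```bash
python3 -m crank '[[0,0,-0.002,0,0,-0.003,0.4],[0,0,-0.002,0,0,-0.003,0.0],[0,0,-0.002,0,0,-0.003,0.0],[0,0,-0.002,0,0,-0.003,0.0],[0,0,-0.002,0,0,-0.003,0.0],[0,0,-0.002,0,0,-0.003,0.0]]' 25
```

```text
t: 6.38
eef_pos: [0.5084, -0.3193, 0.0433]
ee_rot: [1.571, 1.012, 3.023]
force: [0.3, 0.7, 0.8]
width: 0.011
```

```bash
python3 -m crank '[[-0.02,0,0,0,0,0,0],[-0.05,0,0,0,0,0,0],[-0.09,0,0,0,0,0,0],[-0.12,0,0,0,0,0,0],[-0.12,0,0,0,0,0,0]]'
python3 - <<'E'
from l import *
s=get_state();print(s["width"],s["force"])
D=grasp_R(.075,0.); print(D)
c=np.array([.5468,.2815,.046])
print("hover",delta(c+.012*D[:,0]+[0,0,.06],D))
f=grab_frame("wrist");cv2.imwrite("pics/w6.png",f["pixels"][:,:,::-1])
E
```

```text
t: 7.0
eef_pos: [0.5732, -0.3272, 0.1466]
ee_rot: [1.572, 1.016, 3.025]
force: [-1.3, 0.4, -1.0]
width: 0.0112
0.01119532363967649 [-1.2867  0.3842 -0.9705]
[[-0.     -0.9972 -0.0749]
 [-0.     -0.0749  0.9972]
 [-1.      0.      0.    ]]
hover (array([0.0958, 0.0557, 0.6015]), array([-0.188 ,  0.0527, -0.553 ]))
```

View pics/w6.png

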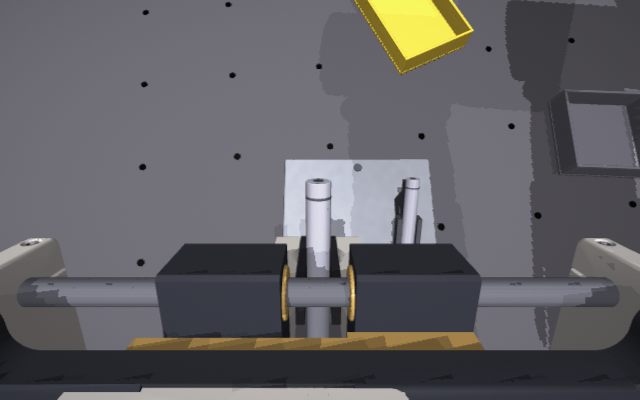

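The long post is held between the pads at (318,210). Carrying it to above the gauge.

```bash
python3 -m crank '[[0.096,0.056,0.6,-0.188,0.053,-0.553,0],[0.096,0.056,0.6,-0.188,0.053,-0.553,0],[0.096,0.056,0.6,-0.188,0.053,-0.553,0],[0.096,0.056,0.6,-0.188,0.053,-0.553,0],[0.096,0.056,0.6,-0.188,0.053,-0.553,0],[0.096,0.056,0.6,-0.188,0.053,-0.553,0],[0.096,0.056,0.6,-0.188,0.053,-0.553,0],[0.096,0.056,0.6,-0.188,0.053,-0.553,0],[0.096,0.056,0.6,-0.188,0.053,-0.553,0],[0.096,0.056,0.6,-0.188,0.053,-0.553,0]]'
python3 - <<'E'
from l import *
D=grasp_R(.075,0.)
c=np.array([.5468,.2815,.046])
print("to seat",delta(c+.012*D[:,0],D))
f=grab_frame("wrist");cv2.imwrite("pics/w7.png",f["pixels"][:,:,::-1]);np.savez("w7.npz",**f)
E
```

```text
t: 8.3
eef_pos: [0.543, 0.282, 0.0919]
ee_rot: [1.541, 1.565, -3.096]
force: [0.6, -0.0, -0.8]
width: 0.0109
to seat (array([ 0.0579, -0.0041, -0.0008]), array([ 0.0003,  0.0002, -0.0056]))
```

View pics/w7.png

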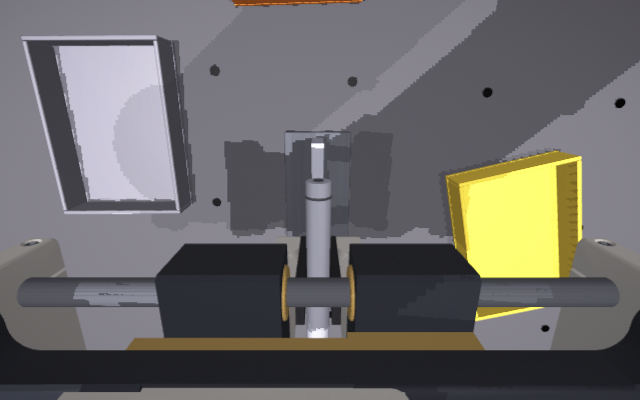

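The post (u≈318) is in line with the bar (317, 143–180). I'll check the gauge's near end against its predicted place.

```bash
python3 - <<'E'
from l import *
f=np.load("w7.npz");im=f["pixels"]
n=R.from_euler('z',.075).as_matrix();c=np.array([.5468,.2815,0])
for q in([-.058,0,.04],[-.038,0,.04],[-.062,-.025,.006],[-.062,.025,.006]): print(proj(f,c+n@q))
T,Rm=tool()
for y in(.045,.035,0): print("post end",proj(f,T+Rm@[-.012,y,0]),proj(f,T+Rm@[-.018,y,0]))
cv2.imwrite("pics/w7c.png",cv2.resize(im[115:245,250:390,::-1],None,fx=5,fy=4.5,interpolation=cv2.INTER_CUBIC))
E
```

```text
[316.673  140.9923]
[316.7202 171.4831]
[283.0104 129.8171]
[350.6141 129.7777]
post end [327.355  180.1457] [327.7208 183.445 ]
post end [327.233  200.6929] [327.5867 204.7272]
post end [326.8405 266.778 ] [327.1569 272.9568]
```

View pics/w7c.png

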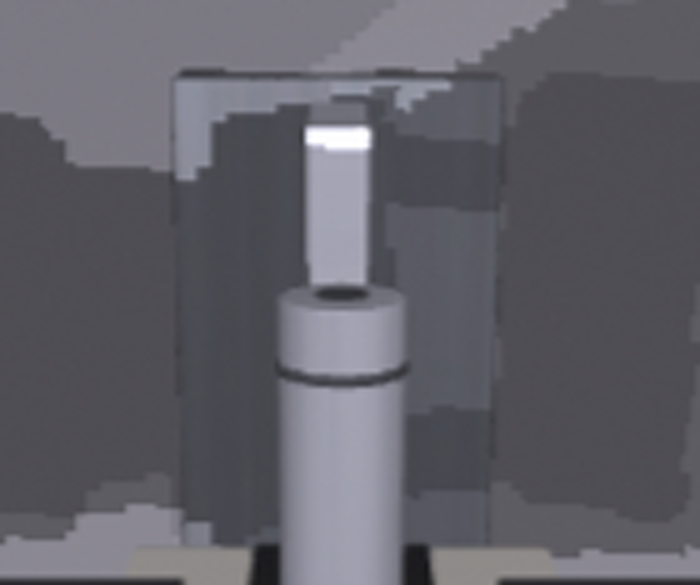

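```bash
python3 - <<'E'
from l import *
s=get_state();print(s["t"],s["eef_pos"],s["qd"].round(3))
D=grasp_R(.075,0.)
c=np.array([.5475,.2818,.046])
print("to seat",delta(c+.012*D[:,0],D))
f=grab_frame("wrist");T,Rm=tool()
print(proj(f,T+Rm@[-.012,.045,0]));n=R.from_euler('z',.075).as_matrix()
for q in([-.058,0,.04],[-.062,-.025,.006],[-.062,.025,.006]): print(proj(f,c*[1,1,0]+n@q))
cv2.imwrite("pics/w8c.png",cv2.resize(f["pixels"][115:245,250:390,::-1],None,fx=5,fy=4.5,interpolation=cv2.INTER_CUBIC))
E
```

```text
8.35 [0.5435 0.2865 0.0914] [-0.052 -0.023 -0.035  0.004  0.006  0.091]
to seat (array([ 0.0574, -0.0039, -0.0051]), array([ 0.0024,  0.0012, -0.0043]))
[312.1228 177.9092]
[310.1856 140.8256]
[277.2495 129.5176]
[345.0238 129.6138]
```

View pics/w8c.png

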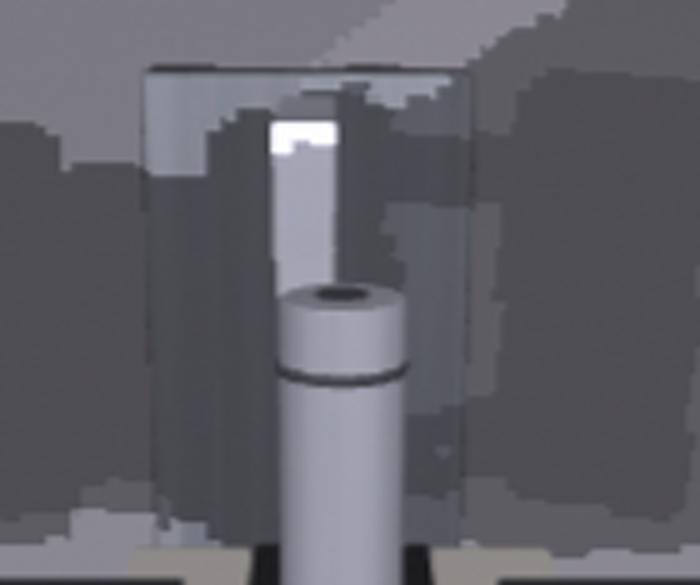

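The arm was still swinging; the picture now shows the bar at u≈311, the post at 318. I'll let it settle and measure again.

```bash
python3 -m crank '[[0,0,0,0,0,0,0],[0,0,0,0,0,0,0],[0,0,0,0,0,0,0],[0,0,0,0,0,0,0]]'
python3 - <<'E'
from l import *
s=get_state();print(s["t"],s["eef_pos"],s["force"],s["qd"].round(3))
D=grasp_R(.075,0.)
c=np.array([.5475,.2818,.046])
print("to seat",delta(c+.012*D[:,0],D))
f=grab_frame("wrist");T,Rm=tool()
print(proj(f,T+Rm@[-.012,.045,0]));n=R.from_euler('z',.075).as_matrix()
for q in([-.058,0,.04],[-.062,-.025,.006],[-.062,.025,.006]): print(proj(f,c*[1,1,0]+n@q))
cv2.imwrite("pics/w9c.png",cv2.resize(f["pixels"][115:245,250:390,::-1],None,fx=5,fy=4.5,interpolation=cv2.INTER_CUBIC))
np.savez("w9.npz",**f)
E
```

```text
t: 8.9
eef_pos: [0.5448, 0.2798, 0.0936]
ee_rot: [1.183, 1.567, 2.827]
force: [-0.6, 0.1, 0.1]
width: 0.0109
8.9 [0.5448 0.2798 0.0936] [-0.6161  0.1093  0.0605] [ 0.003  0.001  0.003  0.    -0.001 -0.   ]
to seat (array([ 0.0596, -0.003 ,  0.0017]), array([-0.0015,  0.0015, -0.0036]))
[318.2103 178.7892]
[320.4119 139.0915]
[286.3483 128.1969]
[353.6314 128.0205]
```

View pics/w9c.png

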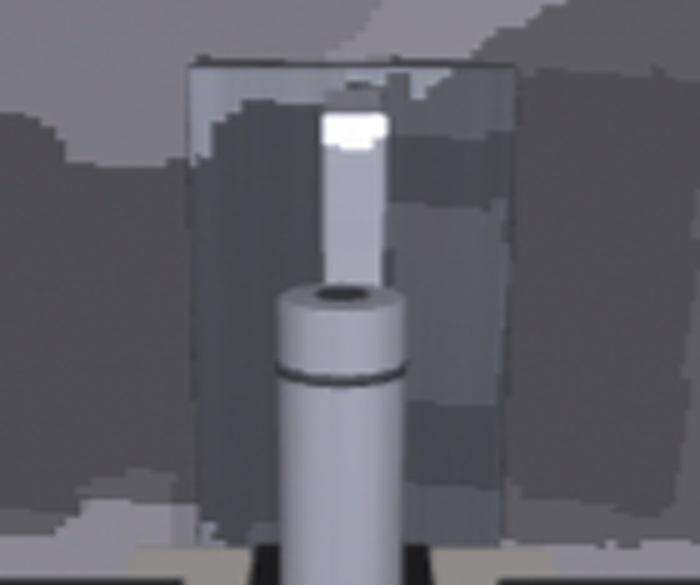

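Settled; bar end is at (321,140), predicted (320.4,139). Lowering the post.

```bash
python3 -m crank '[[0.02,-0.003,0.002,0,0,-0.003,0],[0.04,-0.003,0.002,0,0,-0.003,0],[0.05,-0.003,0.002,0,0,-0.003,0],[0.055,-0.003,0.002,0,0,-0.003,0],[0.055,-0.003,0.002,0,0,-0.003,0],[0.055,-0.003,0.002,0,0,-0.003,0]]'; python3 -c "
from station import *;print(get_state()['force'])"
python3 -m crank '[[0.001,0,0,0,0,0,0],[0.002,0,0,0,0,0,0],[0.002,0,0,0,0,0,0]]'
python3 -m crank '[[0.001,0,0,0,0,0,0],[0.001,0,0,0,0,0,0],[0.001,0,0,0,0,0,0]]'
```

```text
t: 9.7
eef_pos: [0.5476, 0.2831, 0.039]
ee_rot: [-0.051, 1.569, 1.594]
force: [-0.7, -0.3, -0.2]
width: 0.0109
[-0.65591537 -0.30774516 -0.24743428]
t: 10.07
eef_pos: [0.5472, 0.2828, 0.0364]
ee_rot: [0.528, 1.569, 2.174]
force: [0.1, 0.0, -0.2]
width: 0.0113
t: 10.45
eef_pos: [0.5472, 0.2828, 0.0353]
ee_rot: [0.626, 1.569, 2.272]
force: [-0.3, -0.2, -0.4]
width: 0.0111
```

```bash
python3 -m crank '[[0.001,0,-0.001,0,0,0,0],[0.001,0,-0.001,0,0,0,0]]'
python3 -m crank '[[0.001,0,0,0,0,0,0],[0.001,0,0,0,0,0,0]]'
python3 -m crank '[[0.001,0,0,0,0,0,0],[0.001,0,0,0,0,0,0]]'
```

```text
t: 10.7
eef_pos: [0.5473, 0.2817, 0.0342]
ee_rot: [0.724, 1.569, 2.369]
force: [0.5, 0.4, -0.7]
width: 0.0111
t: 10.95
eef_pos: [0.5473, 0.2817, 0.0332]
ee_rot: [0.693, 1.569, 2.338]
force: [0.3, 0.3, 0.3]
width: 0.0112
t: 11.2
eef_pos: [0.5474, 0.2819, 0.0324]
ee_rot: [0.483, 1.569, 2.128]
force: [0.1, -0.0, 0.8]
width: 0.011
```

```bash
python3 -m crank '[[0.001,0,0,0,0,0,0],[0.001,0,0,0,0,0,0]]'
python3 -m crank '[[0.001,0,0,0,0,0,0],[0.001,0,0,0,0,0,0]]'
```

```text
t: 11.45
eef_pos: [0.5475, 0.2819, 0.0322]
ee_rot: [0.185, 1.569, 1.831]
force: [-1.0, -0.3, 8.0]
width: 0.0115
t: 11.7
eef_pos: [0.5475, 0.282, 0.0321]
ee_rot: [-0.108, 1.569, 1.538]
force: [-4.7, -1.7, 14.4]
width: 0.0112
```

Contact: 14 N, with the TCP stopped at z=0.032. Ease slightly and hold.

```bash
python3 -m crank '[[-0.001,0,0,0,0,0,0],[-0.001,0,0,0,0,0,0],[-0.001,0,0,0,0,0,0],[-0.001,0,0,0,0,0,0]]'
python3 - <<'E'
from l import *
f=grab_frame("wrist");cv2.imwrite("pics/w10.png",f["pixels"][:,:,::-1]);g=grab_frame("scene");cv2.imwrite("pics/s10.png",cv2.resize(g["pixels"][120:260,280:500,::-1],None,fx=3.6,fy=3.6,interpolation=cv2.INTER_CUBIC))
T,Rm=tool();n=R.from_euler('z',.075).as_matrix();c=np.array([.5475,.2818,0])
for y in(.045,.04):print(proj(f,T+Rm@[-.0138,y,0]))
for q in([-.058,0,.04],[-.062,-.025,.006],[-.062,.025,.006]): print(proj(f,c+n@q))
E
```

```text
t: 12.2
eef_pos: [0.5475, 0.2819, 0.0322]
ee_rot: [0.113, 1.569, 1.758]
force: [-3.0, -1.9, 8.2]
width: 0.0109
[317.9342 179.7379]
[317.9433 190.2841]
[317.663  149.2504]
[272.8211 132.7252]
[362.3536 132.6189]
```

View pics/w10.png

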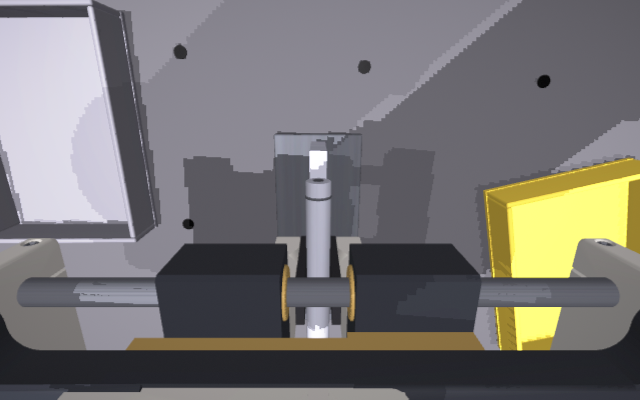

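View pics/s10.png

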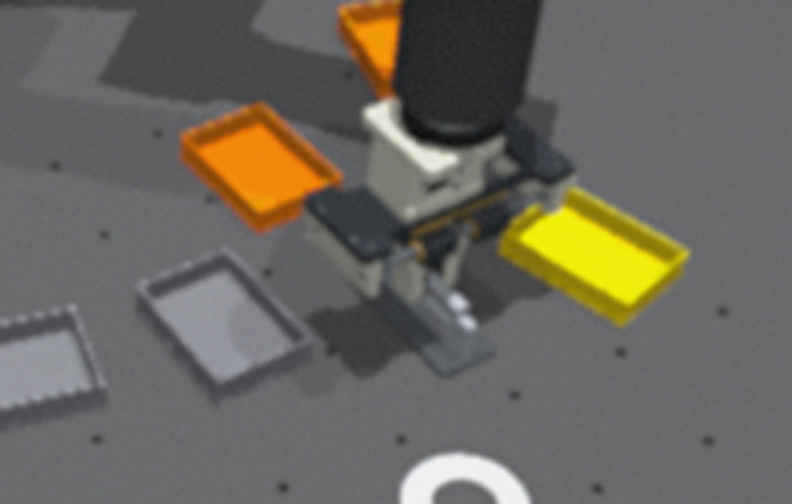

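The long post rests across both shoulders, centred (bar shows from v=143 to 180 beyond its end, as predicted). I held it over 0.5 s; now lift it and go over the long tray.

```bash
python3 -m crank '[[-0.02,0,0,0,0,0,0],[-0.045,0,0,0,0,0,0],[-0.05,0.04,-0.04,0,0,0,0],[-0.05,0.041,-0.09,0,0,0,0],[-0.05,0.041,-0.135,0,0,0,0],[-0.05,0.041,-0.151,0,0,0,0],[-0.05,0.041,-0.151,0,0,0,0],[-0.05,0.041,-0.151,0,0,0,0],[-0.05,0.041,-0.151,0,0,0,0]]'
python3 - <<'E'
from l import *
D=grasp_R(.078,0.)
print(get_state()["eef_pos"],"to place",delta([.4945,.1345,.007],D))
f=grab_frame("wrist");cv2.imwrite("pics/w11.png",f["pixels"][:,:,::-1])
T,Rm=tool();n=R.from_euler('z',.078).as_matrix();c=np.array([.4945,.1345,0])
print(proj(f,T+Rm@[-.0138,.045,0]))
for q in([-.06,-.043,.026],[-.06,.043,.026]): print(proj(f,c+n@q))
E
```

```text
t: 13.42
eef_pos: [0.5178, 0.129, 0.081]
ee_rot: [0.604, 1.569, 2.25]
force: [-0.2, 0.1, -0.9]
width: 0.0112
[0.5178 0.129  0.081 ] to place (array([0.0741, 0.0228, 0.0071]), array([-0.0024,  0.0012, -0.0008]))
[317.785 179.617]
[260.1816  94.1703]
[397.8154  93.6928]
```

View pics/w11.png

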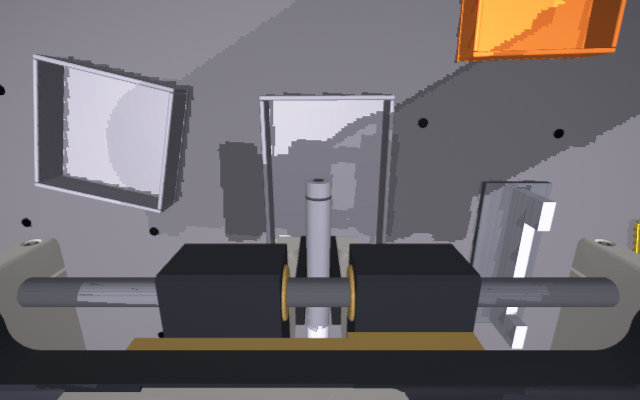

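The tray's near rim is at (262–392, 97), within a millimetre or so of prediction. Place it.

```bash
python3 -m crank '[[0,0.022,0.006,0,0,0,0],[0.03,0.022,0.006,0,0,0,0],[0.055,0.022,0.006,0,0,0,0],[0.068,0.022,0.006,0,0,0,0],[0.074,0.022,0.006,0,0,0,0],[0.074,0.022,0.006,0,0,0,0],[0.074,0.022,0.006,0,0,0,0]]'
```

```text
t: 14.35
eef_pos: [0.4958, 0.1328, 0.0079]
ee_rot: [-0.13, 1.569, 1.515]
force: [-0.1, 0.3, -0.4]
width: 0.0112
```

```bash
python3 -m crank '[[0.002,0,0,0,0,0,0],[0.002,0,0,0,0,0,0.18],[0.002,0,0,0,0,0,0.25],[0.002,0,0,0,0,0,0.25],[0.002,0,0,0,0,0,0.25]]'
python3 -m crank '[[-0.03,0,0,0,0,0,0.25],[-0.09,0,0,0,0,0,0.3],[-0.15,0,0,0,0,0,0.3],[-0.15,0,0,0,0,0,0.3],[-0.15,-0.05,0,0,0,0,0.5],[-0.15,-0.05,0,0,0,0,0.5]]'
python3 - <<'E'
from l import *
f=grab_frame("wrist");cv2.imwrite("pics/w12.png",f["pixels"][:,:,::-1]);np.savez("w12.npz",**f)
E
```

```text
t: 14.98
eef_pos: [0.4953, 0.1326, 0.0052]
ee_rot: [0.538, 1.569, 2.183]
force: [0.6, 0.3, -0.1]
width: 0.0221
t: 15.72
eef_pos: [0.5472, 0.1363, 0.1542]
ee_rot: [0.921, 1.569, 2.566]
force: [-0.6, -0.3, -0.3]
width: 0.0402
```

View pics/w12.png

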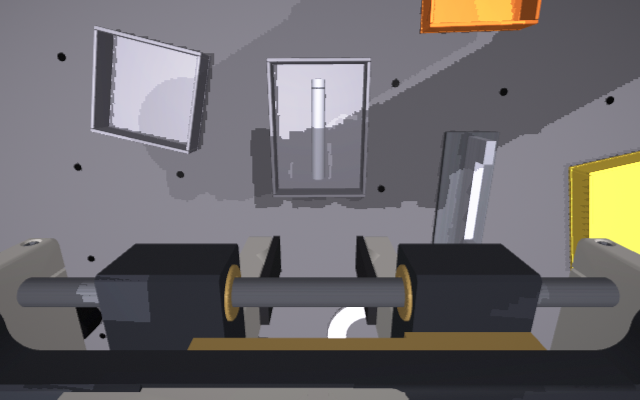

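The long post lies flat in the long tray, (318,80) to (318,180). Now for the short post.

```bash
python3 - <<'E'
from l import *
G=grasp_R(-.119);lo=np.array([.5623,-.2458,.03]);hi=np.array([.5118,-.2398,.0618])
c=lo+(hi-lo)*37/60
print(c,"hover",delta(c+(.012-.11)*G[:,0],G))
E
```

```text
[ 0.5312 -0.2421  0.0496] hover (array([ 0.0209, -0.0088, -0.3858]), array([ 0.1875, -0.0534,  0.5543]))
```

```bash
python3 -m crank '[[0,-0.009,-0.386,0.188,-0.053,0.554,0.5],[0,-0.009,-0.386,0.188,-0.053,0.554,0.5],[0,-0.009,-0.386,0.188,-0.053,0.554,0.5],[0,-0.009,-0.386,0.188,-0.053,0.554,0.5],[0,-0.009,-0.386,0.188,-0.053,0.554,0.5],[0,-0.009,-0.386,0.188,-0.053,0.554,0.5],[0.021,-0.009,-0.386,0.188,-0.053,0.554,0.5],[0.021,-0.009,-0.386,0.188,-0.053,0.554,0.5],[0.021,-0.009,-0.386,0.188,-0.053,0.554,0.5],[0.021,-0.009,-0.386,0.188,-0.053,0.554,0.5]]'
python3 -m crank '[[0,0,0,0,0,0,0.5],[0,0,0,0,0,0,0.5]]'
python3 - <<'E'
from l import *
G=grasp_R(-.119);lo=np.array([.5623,-.2458,.03]);hi=np.array([.5118,-.2398,.0618])
c=lo+(hi-lo)*37/60
print(delta(c+(.012)*G[:,0],G))
f=grab_frame("wrist");cv2.imwrite("pics/w13.png",f["pixels"][:,:,::-1]);np.savez("w13.npz",**f)
for p in(hi,c,lo):print(proj(f,p))
g=cv2.cvtColor(f["pixels"],cv2.COLOR_RGB2GRAY).astype(int)
u=int(proj(f,c)[0])
for v in(195,205,215): print(v,u-12,g[v,u-12:u+14])
E
```

```text
t: 17.02
eef_pos: [0.5836, -0.2467, 0.1347]
ee_rot: [1.57, 1.015, 3.025]
force: [-0.0, -0.0, 0.2]
width: 0.044
t: 17.27
eef_pos: [0.5832, -0.2476, 0.1341]
ee_rot: [1.57, 1.015, 3.023]
force: [1.0, 1.2, -0.2]
width: 0.0439
(array([ 0.1114, -0.0001, -0.0007]), array([ 0.0016, -0.0004,  0.0026]))
[317.1357 171.1554]
[317.1463 198.2677]
[317.1623 239.094 ]
195 305 [186 187 185 184 185 149 150 174 199 217 223 226 232 231 227 221 216 200
 180 148 137 138 138 122 163 177]
205 305 [187 187 187 188 188 169 159 177 200 219 224 227 232 231 227 221 214 196
 175 140 130 118 113 160 174 181]
215 305 [122  70  69  69  63 142 160 179 202 220 225 227 231 232 226 219 211 194
 170 129 101  77  68  68  69  91]
```

View pics/w13.png

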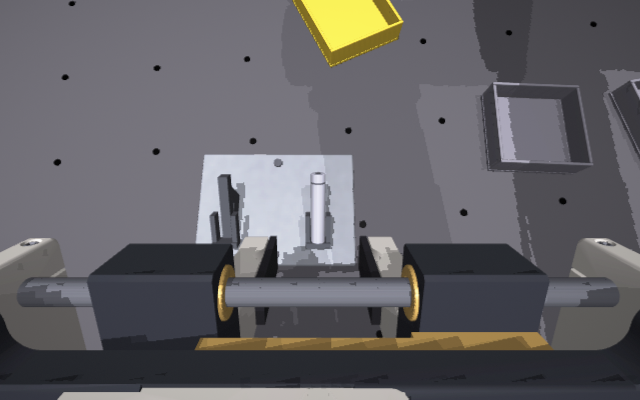

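Post centred at u≈317 between the fingers, (318,173) to (318,243). Descend and grip.

```bash
python3 -m crank '[[0.03,-0.001,-0.001,0.001,0,0.002,0.5],[0.06,-0.001,-0.001,0.001,0,0.002,0.5],[0.09,-0.001,-0.001,0.001,0,0.002,0.5],[0.106,-0.001,-0.001,0.001,0,0.002,0.5],[0.111,-0.001,-0.001,0.001,0,0.002,0.5],[0.111,-0.001,-0.001,0.001,0,0.002,0.5],[0.111,-0.001,-0.001,0.001,0,0.002,0.5]]'
python3 - <<'E'
from l import *
G=grasp_R(-.119);lo=np.array([.5623,-.2458,.03]);hi=np.array([.5118,-.2398,.0618])
c=lo+(hi-lo)*37/60
print(delta(c+(.012)*G[:,0],G))
f=grab_frame("wrist");cv2.imwrite("pics/w14.png",f["pixels"][:,:,::-1]);np.savez("w14.npz",**f)
for p in(hi,c,lo):print(proj(f,p))
E
```

```text
t: 18.2
eef_pos: [0.5264, -0.2424, 0.0396]
ee_rot: [1.571, 1.014, 3.023]
force: [-0.9, -0.8, 0.3]
width: 0.0437
(array([0.0011, 0.0014, 0.0009]), array([-0.    , -0.0003,  0.0015]))
[320.0916 218.5488]
[320.0593 261.3602]
[320.0128 323.1596]
```

View pics/w14.png

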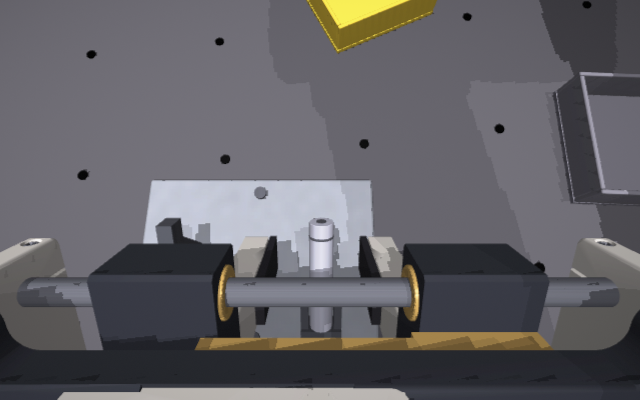

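```bash
python3 -m crank '[[0.001,0,0.001,0,0,0,0.4],[0.001,0.0005,0.001,0,0,0,0],[0.001,0.0005,0.001,0,0,0,0],[0.001,0.0005,0.001,0,0,0,0],[0.001,0.0005,0.001,0,0,0,0],[0.001,0.0005,0.001,0,0,0,0]]' 25
python3 -m crank '[[-0.02,0,0,0,0,0,0],[-0.05,0,0,0,0,0,0],[-0.09,0,0,0,0,0,0],[-0.12,0,0,0,0,0,0],[-0.12,0,0,0,0,0,0],[-0.12,0,0,0,0,0,0]]'
python3 - <<'E'
from l import *
D=grasp_R(.075,0.)
c=np.array([.5475,.2818,.032]); T=c+.0138*D[:,0]-.0055*np.array([1,0,0])
T=c+.0138*D[:,0]+.0055*D[:,1]
print(T,"hover",delta(T+[0,0,.08],D))
f=grab_frame("wrist");cv2.imwrite("pics/w15.png",f["pixels"][:,:,::-1]);np.savez("w15.npz",**f)
T,Rm=tool()
for y in(.026,.0245,.023):print(proj(f,T+Rm@[-.0138,y,0]))
E
```

```text
t: 19.0
eef_pos: [0.5246, -0.2411, 0.0383]
ee_rot: [1.571, 1.012, 3.023]
force: [1.0, -0.7, 0.6]
width: 0.0112
t: 19.75
eef_pos: [0.5872, -0.2485, 0.1393]
ee_rot: [1.57, 1.011, 3.021]
force: [0.3, -0.0, -1.5]
width: 0.0114
[0.542  0.2814 0.0182] hover (array([0.0923, 0.0696, 0.5207]), array([-0.1892,  0.0548, -0.558 ]))
[318.1535 216.9236]
[318.1548 219.8921]
[318.156  222.8434]
```

View pics/w15.png

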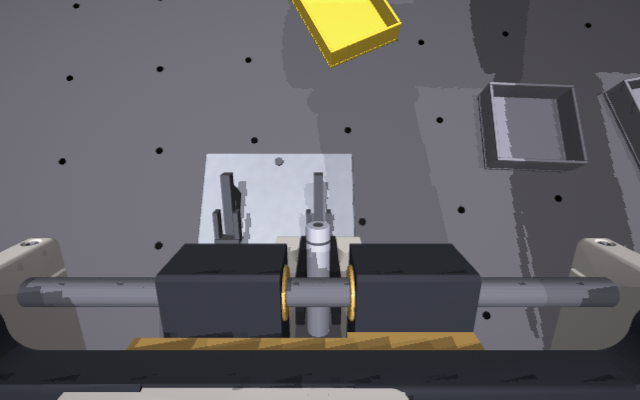

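```bash
python3 - <<'E'
import cv2,numpy as np
f=np.load("w15.npz");cv2.imwrite("pics/w15c.png",cv2.resize(f["pixels"][205:255,290:346,::-1],None,fx=10,fy=10,interpolation=cv2.INTER_CUBIC))
E
```

```text
(no output)
```

View pics/w15c.png

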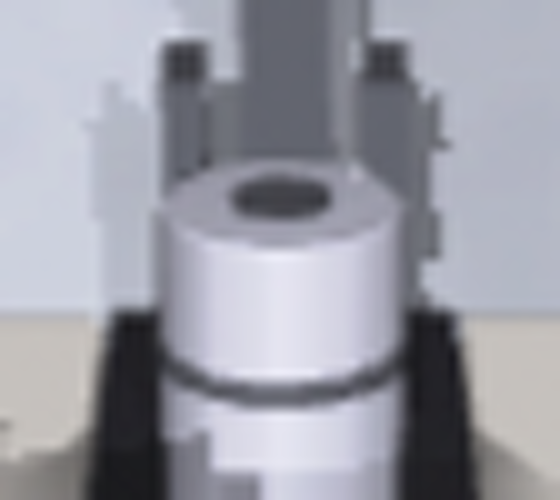

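The end face centre is at (318,224.8), so the grasp is about 7.5 mm above the post's centre. I'll use that offset and carry it to the gauge.

```bash
python3 -m crank '[[0.06,0.072,0.52,-0.189,0.055,-0.558,0],[0.06,0.072,0.52,-0.189,0.055,-0.558,0],[0.06,0.072,0.52,-0.189,0.055,-0.558,0],[0.06,0.072,0.52,-0.189,0.055,-0.558,0],[0.06,0.072,0.52,-0.189,0.055,-0.558,0],[0.06,0.072,0.52,-0.189,0.055,-0.558,0],[0.06,0.072,0.52,-0.189,0.055,-0.558,0],[0.092,0.072,0.52,-0.189,0.055,-0.558,0],[0.092,0.072,0.52,-0.189,0.055,-0.558,0],[0.092,0.072,0.52,-0.189,0.055,-0.558,0]]'
python3 -m crank '[[0,0,0,0,0,0,0],[0,0,0,0,0,0,0],[0,0,0,0,0,0,0],[0,0,0,0,0,0,0]]'
python3 - <<'E'
from l import *
D=grasp_R(.075,0.)
c=np.array([.5475,.2818,.032]); T=c+.0138*D[:,0]+.0075*D[:,1]
print("to seat",delta(T,D))
f=grab_frame("wrist");cv2.imwrite("pics/w16.png",f["pixels"][:,:,::-1])
n=R.from_euler('z',.075).as_matrix()
for q in([-.058,0,.04],[-.038,0,.04],[-.062,-.025,.006],[-.062,.025,.006]): print(proj(f,c*[1,1,0]+n@q))
T,Rm=tool()
for y in(.0225,):print(proj(f,T+Rm@[-.0138,y,0]))
cv2.imwrite("pics/w16c.png",cv2.resize(f["pixels"][115:245,250:390,::-1],None,fx=5,fy=4.5,interpolation=cv2.INTER_CUBIC))
E
```

```text
t: 21.05
eef_pos: [0.5386, 0.282, 0.0982]
ee_rot: [2.599, 1.567, -2.035]
force: [-0.3, -0.3, -0.5]
width: 0.0111
t: 21.55
eef_pos: [0.5408, 0.2801, 0.1005]
ee_rot: [-1.97, 1.569, -0.325]
force: [0.9, 0.3, -1.3]
width: 0.0112
to seat (array([0.0823, 0.0008, 0.0013]), array([-0.0008, -0.0006,  0.0013]))
[319.6662 143.4027]
[319.6658 172.6031]
[286.8144 132.0413]
[352.0909 131.9325]
[318.279  225.4948]
```

View pics/w16c.png

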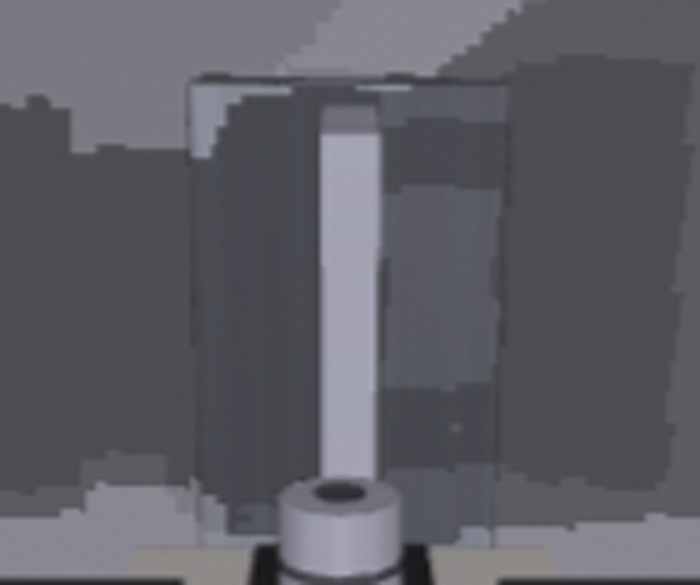

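Bar and post (u≈318) align; end face at v=224 and gauge end at v=144 both match prediction. Lower it.

```bash
python3 -m crank '[[0.02,0,0.0015,0,0,0.001,0],[0.04,0,0.0015,0,0,0.001,0],[0.05,0,0.0015,0,0,0.001,0],[0.053,0,0.0015,0,0,0.001,0],[0.053,0,0.0015,0,0,0.001,0],[0.053,0,0.0015,0,0,0.001,0]]'
python3 - <<'E'
from l import *
D=grasp_R(.075,0.)
c=np.array([.5475,.2818,.032]); T=c+.0138*D[:,0]+.0075*D[:,1]
print("to seat",delta(T,D))
f=grab_frame("wrist")
n=R.from_euler('z',.075).as_matrix()
for q in([-.058,0,.04],[-.038,0,.04],[-.038,0,.026]): print(proj(f,c*[1,1,0]+n@q))
T,Rm=tool()
for y in(.0225,):print(proj(f,T+Rm@[-.0138,y,0]))
cv2.imwrite("pics/w17c.png",cv2.resize(f["pixels"][115:245,250:390,::-1],None,fx=5,fy=4.5,interpolation=cv2.INTER_CUBIC))
E
```

```text
t: 22.35
eef_pos: [0.5409, 0.2824, 0.0479]
ee_rot: [-1.741, 1.57, -0.095]
force: [0.5, 0.2, -0.2]
width: 0.0112
to seat (array([ 0.0297,  0.001 , -0.0011]), array([ 0.0002, -0.0002,  0.0009]))
[315.7395 157.2155]
[315.8335 194.466 ]
[315.9811 187.4003]
[317.956  225.4632]
```

View pics/w17c.png

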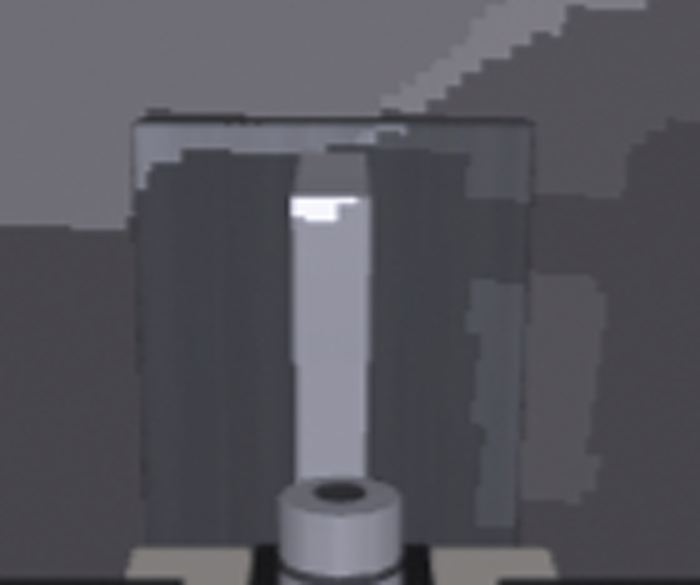

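```bash
python3 -m crank '[[0.006,0.0005,-0.001,0,0,0.001,0],[0.012,0.0005,-0.001,0,0,0.001,0],[0.018,0.0005,-0.001,0,0,0.001,0],[0.024,0.0005,-0.001,0,0,0.001,0],[0.027,0.0005,-0.001,0,0,0.001,0],[0.027,0.0005,-0.001,0,0,0.001,0]]'
python3 -m crank '[[0.001,0,0,0,0,0,0],[0.0015,0,0,0,0,0,0],[0.0015,0,0,0,0,0,0]]'
```

```text
t: 23.15
eef_pos: [0.54, 0.2809, 0.0199]
ee_rot: [2.285, 1.569, -2.353]
force: [-0.1, 0.1, -0.0]
width: 0.0112
t: 23.52
eef_pos: [0.5401, 0.2811, 0.0188]
ee_rot: [2.289, 1.57, -2.348]
force: [-0.4, -0.0, -0.5]
width: 0.0114
```

```bash
python3 -m crank '[[0.001,0,0,0,0,0,0],[0.001,0,0,0,0,0,0]]'
python3 -m crank '[[0.001,0,0,0,0,0,0],[0.001,0,0,0,0,0,0]]'
python3 -m crank '[[0.0007,0,0,0,0,0,0],[0.0007,0,0,0,0,0,0]]'
```

```text
t: 23.78
eef_pos: [0.5401, 0.2811, 0.0178]
ee_rot: [2.307, 1.57, -2.33]
force: [0.1, 0.4, 0.2]
width: 0.0112
t: 24.02
eef_pos: [0.5402, 0.2811, 0.0176]
ee_rot: [2.54, 1.57, -2.097]
force: [-2.8, -1.4, 8.0]
width: 0.0113
t: 24.28
eef_pos: [0.5402, 0.2812, 0.0176]
ee_rot: [2.831, 1.57, -1.806]
force: [-5.7, -1.4, 12.5]
width: 0.0107
```

Contact at TCP z=0.0176, 14.6 mm below where the long post rested, so it's in the slot. Hold and look.

```bash
python3 -m crank '[[-0.0005,0,0,0,0,0,0],[-0.0005,0,0,0,0,0,0],[-0.0005,0,0,0,0,0,0],[-0.0005,0,0,0,0,0,0]]'
python3 - <<'E'
from l import *
f=grab_frame("wrist")
c=np.array([.5475,.2818,0]);n=R.from_euler('z',.075).as_matrix()
for q in([-.058,0,.04],[-.038,0,.04]): print(proj(f,c+n@q))
T,Rm=tool()
for y in(.0225,):print(proj(f,T+Rm@[-.0144,y,0]))
cv2.imwrite("pics/w18c.png",cv2.resize(f["pixels"][115:245,250:390,::-1],None,fx=5,fy=4.5,interpolation=cv2.INTER_CUBIC))
D=grasp_R(-.168,0.)
print("hover",delta(np.array([.4735,-.014,.080])+.0075*D[:,1],D))
E
```

```text
t: 24.78
eef_pos: [0.5402, 0.2812, 0.0176]
ee_rot: [2.635, 1.57, -2.002]
force: [-3.7, -1.5, 9.3]
width: 0.0114
[318.1591 171.6758]
[318.1593 215.7891]
[317.8705 226.0357]
hover (array([-0.0622,  0.0961, -0.2875]), array([ 0.2436, -0.0007, -0.0003]))
```

View pics/w18c.png

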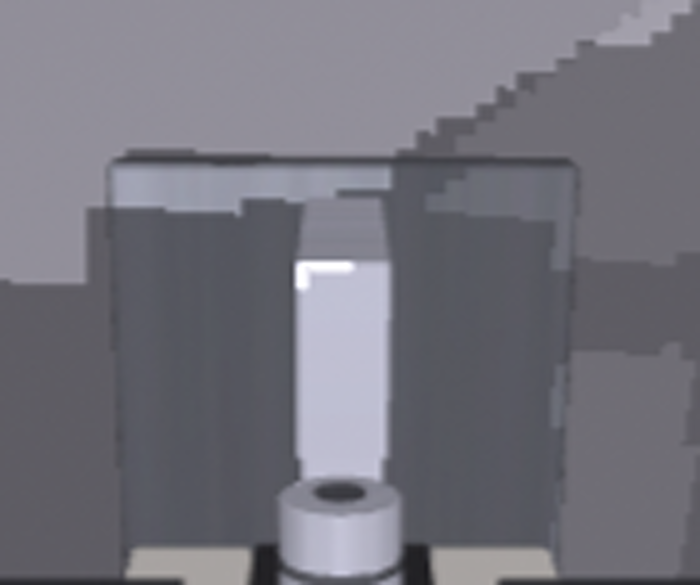

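The short post sits in the slot, its end face (318,224) below the shoulder edge at v≈216 with the predicted gap. Lift and carry to the short tray.

```bash
python3 -m crank '[[-0.02,0,0,0,0,0,0],[-0.05,0,0,0,0,0,0],[-0.065,0.02,-0.04,0.03,0,0,0],[-0.065,0.06,-0.1,0.1,0,0,0],[-0.065,0.096,-0.16,0.2,0,0,0],[-0.065,0.096,-0.22,0.244,0,0,0],[-0.065,0.08,-0.28,0.244,0,0,0],[-0.065,0.07,-0.288,0.244,0,0,0],[-0.065,0.07,-0.288,0.244,0,0,0],[-0.065,0.07,-0.288,0.244,0,0,0]]'
python3 -m crank '[[0,0,0,0,0,0,0],[0,0,0,0,0,0,0]]'
python3 - <<'E'
from l import *
D=grasp_R(-.168,0.);n=R.from_euler('z',-.168).as_matrix();c=np.array([.4735,-.014,0])
print("place",delta(c+[0,0,.006]+.0075*D[:,1],D))
f=grab_frame("wrist");cv2.imwrite("pics/w19.png",f["pixels"][:,:,::-1])
for q in([-.043,-.043,.026],[-.043,.043,.026]): print(proj(f,c+n@q))
E
```

```text
t: 26.08
eef_pos: [0.4916, -0.0112, 0.0817]
ee_rot: [2.335, 1.569, -2.547]
force: [-0.2, -0.3, 0.5]
width: 0.0112
t: 26.32
eef_pos: [0.4918, -0.0106, 0.0819]
ee_rot: [2.511, 1.569, -2.369]
force: [-0.1, -0.0, -0.6]
width: 0.0113
place (array([ 0.0759,  0.0249, -0.0063]), array([ 0.0004, -0.0011, -0.0008]))
[242.1295 130.2007]
[374.9152 130.1583]
```

View pics/w19.png

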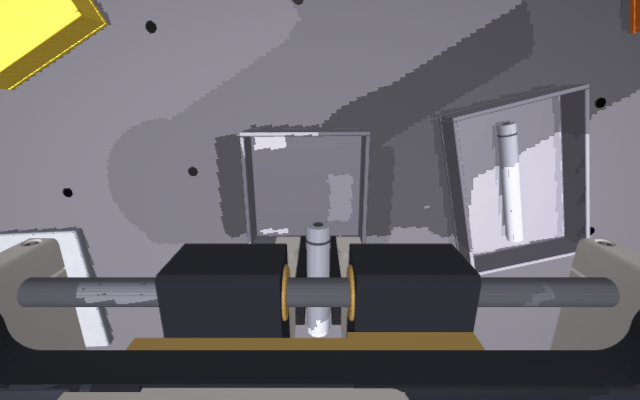

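The short tray rim is at (241–369, 133), about 2 mm to the left of prediction; I'll include that. The long post is still in its tray at (510,185).

```bash
python3 -m crank '[[0,0.023,-0.008,0,0,0,0],[0.03,0.023,-0.008,0,0,0,0],[0.055,0.023,-0.008,0,0,0,0],[0.068,0.023,-0.008,0,0,0,0],[0.075,0.023,-0.008,0,0,0,0],[0.075,0.023,-0.008,0,0,0,0],[0.075,0.023,-0.008,0,0,0,0]]'
```

```text
t: 27.25
eef_pos: [0.4683, -0.0153, 0.0074]
ee_rot: [-2.979, 1.57, -1.576]
force: [0.5, 0.6, 1.1]
width: 0.0111
```

```bash
python3 -m crank '[[0.002,0,0,0,0,0,0],[0.002,0,0,0,0,0,0.18],[0.002,0,0,0,0,0,0.25],[0.002,0,0,0,0,0,0.25],[0.002,0,0,0,0,0,0.25]]'
python3 -m crank '[[-0.03,0,0,0,0,0,0.25],[-0.09,0,0,0,0,0,0.3],[-0.15,0,0,0,0,0,0.3],[-0.15,0,0,0,0,0,0.3],[-0.15,-0.05,0,0,0,0,0.3],[-0.15,-0.05,0,0,0,0,0.3],[-0.15,-0.05,0,0,0,0,0.3],[-0.15,-0.05,0,0,0,0,0.3]]'
python3 - <<'E'
from l import *
f=grab_frame("wrist");cv2.imwrite("pics/w20.png",f["pixels"][:,:,::-1])
f=grab_frame("scene");cv2.imwrite("pics/s20.png",f["pixels"][:,:,::-1])
E
```

```text
t: 27.88
eef_pos: [0.4679, -0.0154, 0.0049]
ee_rot: [2.55, 1.57, -2.331]
force: [-0.5, 0.3, -0.0]
width: 0.0219
t: 28.88
eef_pos: [0.5165, -0.0237, 0.1544]
ee_rot: [2.268, 1.569, -2.613]
force: [-0.5, -0.2, 0.1]
width: 0.0261
```

View pics/w20.png

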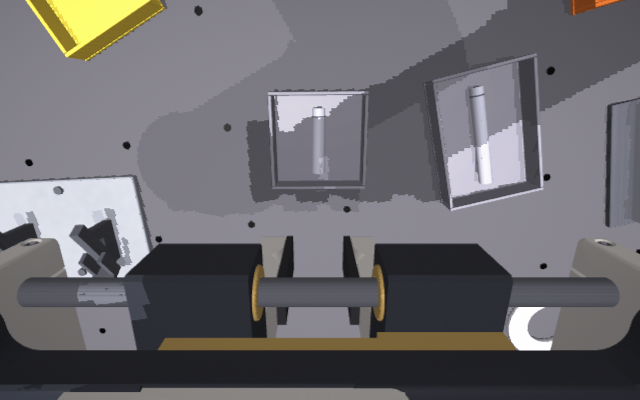

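View pics/s20.png

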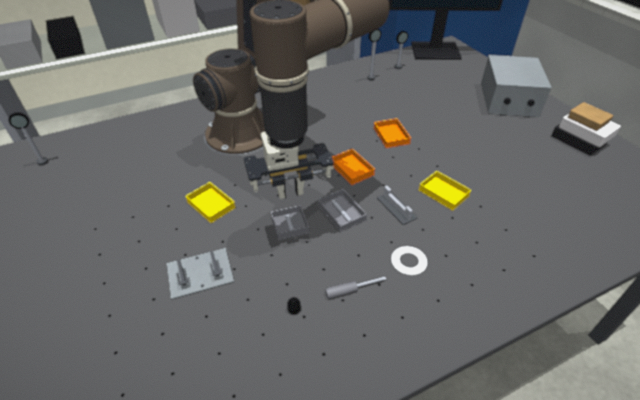

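Both posts lie flat in their trays: the short one at (319,140) and the long one at (481,135) in the wrist view. The ring, screwdriver and objective are at their starting pixels in the scene view. The gripper is clear, so I'm handing in.

```bash
python3 -c "
from station import *
print(job_done())"
```

```text
the job is handed in; nothing more can be done
None
```

Both posts were gauged and sorted, and I handed the job in at about 29 s of the 64 s allowed.

- **Long post:** it went first. It rested across both shoulders of the gauge with the tool stopped at z = 0.032, and I held it for over 0.5 s at 8–14 N. I then lowered it into the long tray.
- **Short post:** it dropped into the slot, with the tool stopped at z = 0.0176. That is 14.6 mm lower than the long post, against the slot's 14 mm depth. I held it for over 0.5 s at 8–12.5 N and put it in the short tray.
- **Releases:** I let each post go with the fingertips about 2 mm above the tray floor, so it dropped roughly 10 mm. Both stayed flat.

**Last checks:** the final pictures show each post lying flat in its own tray and the gripper well clear. The ring, screwdriver and objective are at their starting pixels in the scene view.

**What disagreed:**
- The arm overshot by up to about 5 mm after the first long carry to the gauge, so I let it settle before measuring again.
- Positions found in the images were 1–2 mm off in the rack, gauge and trays, and I corrected for most of this on the way.
- The short post was gripped about 7.5 mm from its centre, which I allowed for when centring it on the gauge.

The hand-in gave no verdict.

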